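# Unlatch and open the hold-bay gate

## Robot

A 7-joint arm with a two-finger parallel gripper is mounted at the origin on a cart in front of the work surface, level with it; the furniture and walls round the work are solid. World frame = base frame: x ahead of the robot, y to its left, z up, the work surface at z = 0. Lengths are in m, angles in rad, forces in N, time in s.
With the tool pointing down it reaches from about 0.4 to 0.85 m from the base axis. Payload 10.4 kg.
Tool frame: the origin (TCP) lies at the very end of the fingers, on their centre line; the grasp point (between the pads) lies 19 mm behind it (r.pinch_z is the distance from the TCP to the grasp point, in m); z points along the fingers, y is the line along which they close (so a half turn about z gives the same grasp; the last joint's range is limited). The gripper opens to 87 mm and grips with 3 to 60 N. Pads are 19 mm wide; open, the fingers measure 117 mm over their backs; the gripper's body (75 mm by 190 mm) begins 51 mm behind the grasp point.
Start: joints at [-1.14, 0.332, -0.065, 1.46, 0.022, 1.35, -0.088], TCP at [0.274, 0.562, 0.223] pointing down, gripper open.
Joint ranges: [-2.6, 2.6], [-0.5, 2.12], [-1.47, 1.34], [0.16, 2.42], [-1.27, 4.41], [0.06, 2.06], [-2.6, 2.6]. Speed limits (rad/s): [2.22, 2.22, 2.79, 2.79, 3.14, 3.14, 3.14].

## Interface

Orientations are given as a unit quaternion [x, y, z, w].
In Python, from bench import sensors, vision, r gives the robot as it stands.
- The arm moves only by the shell command python3 -m crank 'ROWS' [OPENING] [FORCE]. ROWS is JSON, a list of rows, each a list of 2 entries, a list of its own where there are three numbers: the shift along the tool's x, y, z normalised to -1 to 1, where 1 is 3 cm, then the turn about the tool's z normalised to -1 to 1, where 1 is 8 degrees. A call has 1 to 12 rows; each row shifts and turns the commanded pose from where the row before left it, along the tool's axes as they then stand; what a row does not reach is not made up. A row lasts 1/8 s, in which the tool goes at most 62.5 mm and 10.7 degrees, less where a joint would pass 70% of its speed; a pose out of reach is approached as far as the arm can. A call with a number of a shift or a turn outside -1 to 1 is refused whole. A call with a gripper value outside its range is refused whole. OPENING is the opening, from 0 (shut) to 1 (fully open), set as the call begins (- or left out, the last holds). The fingers move at their own pace and stop on an object; FORCE is the grip in N (left out, the last holds). Time passes only in rows, so rows that do not move let the fingers close. It gives the time, the measured TCP pose, the force, the opening and the grip force at its end, in the units of the state.
- sensors.read_state(): the state, without advancing time (a new reading comes with each control period).
- vision.camera(name): name is "scene" or "side" or "wrist"; returns the picture (400x640x3 uint8, red, green, blue); there is no depth.
- vision.camera_model(name): a dict with "vertical_fov" (degrees; the focal length in pixels is half the picture's height over the tangent of half this angle, whatever the lens; pixels are square), "cx", "cy" (the principal point, pixels), "camera_from_world" (4x4, takes a point from world to camera coordinates); the wrist camera has in their place "hand_eye" (4x4, takes a point from camera to tool coordinates, whose origin is the TCP and whose axes are the flange's). Camera axes: x right, y down, z forward; pixel columns grow to the right and rows downward; lengths in m; the calibration is good to about 2 mm. A picture is of the moment at which its call begins: read the wrist's pose just before it. camera_model takes no time and is no camera call.
- r.close_job(): hands the job in; it is judged then, once.
The state is a dict: "time": time; "joint_positions": joint angles; "joint_vel": joint speeds; "joint_torque": joint torques, N m; "ee_pos": TCP position; "eef_rot": TCP orientation; "ft_force": force on the tool from outside, world axes, zero at the start; "torque": the same for the moment, N m; "width": finger opening in m; "grip_force": force on a finger pad.
Only numpy, scipy, OpenCV 4.12 (cv2) and the standard library are available. Lean on these libraries where they do the work, as an engineer would, in place of code of your own. Each camera call takes 0.05 s, during which the arm holds its last target. There are 200 camera calls.

## Task

Open the little gate of the steel hold bay: lift its gravity latch bar out of the catch by the thumb tab, feeling for the clear height without forcing the bar against the catch, and swing the gate towards you until it is wide open. Then let go, so that the gate stays open with the latch bar dropped back down, and leave the things in and around the bay undisturbed.

Things in the scene. Friction and masses are not known exactly. Their poses are not given: they have to be found in the camera images.
- bay: Fixed steel rail bay on the worktop, 256 mm wide (its y), 90 mm deep (its x, away from the robot), posts 170 mm high. Origin on the worktop midway between the two front posts; x points into the bay, y along the closed gate towards the catch post, z up. The gate is at its front (x = 0), hinged on the -y post.
- gate_hinge (a point): Point on the worktop on the gate's vertical hinge line, 110 mm along -y from the bay's origin.
- gate_swing (a joint): Gate angle, rad: 0 closed, grows as the gate swings out of the bay towards the robot (anticlockwise from above); stop at 1.25. Its hinge has light friction (about 0.1 N m) and stays where it is left. The gate is an open bar panel whose top rail ends 133 mm above the worktop.
- gate: The gate panel; origin on the hinge line on the worktop, turning with it; y along the panel away from the hinge, -x its front face.
- latch_bar: Gravity latch bar on the gate's front: flat steel, 8 mm high, 6 mm thick. Origin on its pivot, 80 mm from the hinge line along the gate, 18 mm in front of the gate's middle plane, 116 mm up. It runs from there along +y; its nose, ending 154 mm from the pivot, lies behind the lip of the catch. 1 to 2 N at the thumb tab lifts it.
- thumb_tab (a point): Point to pinch on the bar's upright thumb tab, 168 mm up when the bar is down, 92 mm from the pivot, 172 mm from the hinge line along the gate, 18 mm in front of the gate's middle plane. The tab is a steel plate 10 mm thick (x), 24 mm wide (y); its top is 18 mm above this point, the gate's top rail 35 mm below it.
- latch_lift (a joint): Latch bar angle, rad: 0 down (level), grows as the bar is lifted; stop at 0.30. It falls back by its weight. By the catch's setting the nose must rise 4 to 28 mm (the thumb tab 3 to 18 mm) to clear the lip, and then has only 3 to 5 mm (2 to 3 mm at the tab) before it presses on the hood.
- catch_post: Fixed post at the bay's +y end; origin and axes as the bay's. Its catch sits round the bar's nose, 107 to 125 mm along y: a front lip stops the nose from coming out, a stiff rubber-lined hood stands above. The catch may be set up to 12 mm higher or lower on its slots (not reported). More than 12 N from the bar, on lip or hood, bends it. The nose is out after 16 mm towards the robot.
- foil_cups: Stack of foil cups, 60 mm wide, 49 mm high, standing in the bay. Origin at its underside. Leave alone.
- kitchen_timer: Kitchen timer, 62x62x42 mm, standing in the bay. Origin at its underside. Leave alone.
- spoon_1: Steel serving spoon 252 mm long lying beyond the catch post. Origin at the middle of its underside. Leave alone.
- label_block: White paper block 44x61x15 mm beside the hinge post. Origin at its underside. Leave alone.

How it is judged:
By the outcome, as a careful person would: the job done as asked, in the order asked, and still so for the second after the job is handed in, with the robot touching nothing.
It also fails if it takes over 64 s, if anything falls off the work surface, if the arm or the gripper's body presses on something with over 40 N, if the wrist force passes 120 N, or if a joint passes its speed limit or range.

## Working session

There is one attempt and no reset: what is moved stays moved. The work goes in short steps, Python scripts to look and compute and a shell command to move; the robot and the scene stay as the last step left them, time stands still between calls to the robot, and variables do not carry over. Pictures are saved under pics/ and viewed, at most 10 in all, crops included, and the job is handed in when it is done.

```bash
mkdir -p pics; ls; python3 - <<'E'
from bench import sensors, vision, r
import cv2, numpy as np
np.set_printoptions(precision=4,suppress=True)
s=sensors.read_state();print({k:np.round(v,3).tolist() for k,v in s.items()}, r.pinch_z)
for n in("scene","side"):
    cv2.imwrite(f"pics/{n}0.png",vision.camera(n)[:,:,::-1]);m=vision.camera_model(n);print(n,{k:np.round(v,4).tolist() for k,v in m.items()})
print(vision.camera_model("wrist"))
E
```

```text
pics
{'time': 0.0, 'joint_positions': [-1.14, 0.333, -0.065, 1.461, 0.022, 1.35, -0.089], 'joint_vel': [-0.0, -0.002, -0.0, -0.001, -0.002, -0.001, -0.0], 'joint_torque': [-0.001, -62.326, 0.024, -38.99, -0.061, 0.04, 0.0], 'ee_pos': [0.274, 0.561, 0.222], 'eef_rot': [0.225, 0.974, -0.001, -0.0], 'ft_force': [0.402, 0.224, -0.549], 'torque': [0.004, -0.012, 0.014], 'grip_force': 0.0, 'width': 0.087} 0.0187
scene {'vertical_fov': 54.109, 'cx': 316.0178, 'cy': 200.9228, 'camera_from_world': [[-0.4945, -0.8692, 0.0002, 0.338], [-0.3792, 0.2156, -0.8999, 0.3699], [0.7821, -0.4451, -0.4362, 0.478], [0.0, 0.0, 0.0, 1.0]]}
side {'vertical_fov': 55.2219, 'cx': 316.3836, 'cy': 207.4329, 'camera_from_world': [[0.9999, -0.0092, -0.0116, -0.6475], [-0.0145, -0.458, -0.8889, 0.1227], [0.0029, 0.8889, -0.458, 1.0071], [0.0, 0.0, 0.0, 1.0]]}
{'vertical_fov': 69.06173966948687, 'cx': 321.06733777198866, 'cy': 196.2319028818151, 'hand_eye': array([[-0.0006, -0.9542, -0.299 ,  0.0838],
       [ 1.    , -0.0005, -0.0002, -0.0006],
       [ 0.0001, -0.299 ,  0.9543, -0.1628],
       [ 0.    ,  0.    ,  0.    ,  1.    ]])}
```

View pics/scene0.png

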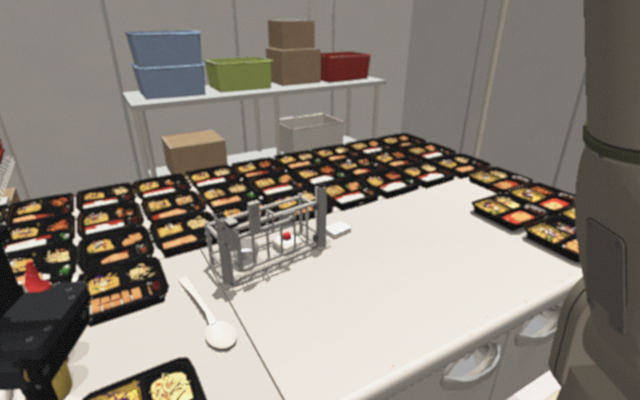

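View pics/side0.png

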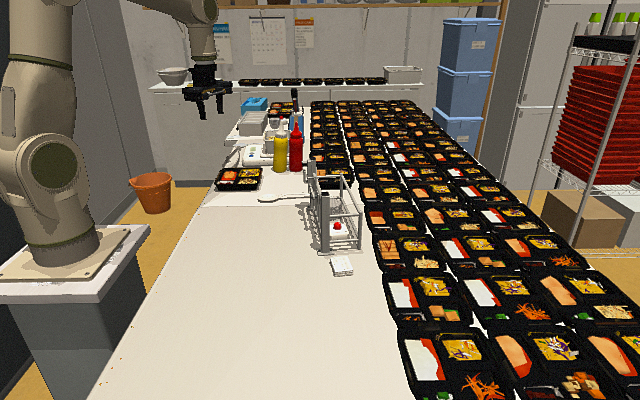

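The scene view shows the bay around px (210–325, 185–280). The side view shows it around (308–362, 160–255), with the hinge post nearest that camera at (322, 250). I'll enlarge both.

```bash
python3 - <<'E'
import cv2,numpy as np
a=cv2.imread("pics/scene0.png")[178:292,195:355];b=cv2.imread("pics/side0.png")[150:264,280:380]
a=cv2.resize(a,None,fx=5,fy=5,interpolation=cv2.INTER_CUBIC);b=cv2.resize(b,None,fx=5,fy=5,interpolation=cv2.INTER_CUBIC)
cv2.imwrite("pics/a1.png",a);cv2.imwrite("pics/b1.png",b);print(a.shape,b.shape)
E
```

```text
(570, 800, 3) (570, 500, 3)
```

View pics/a1.png

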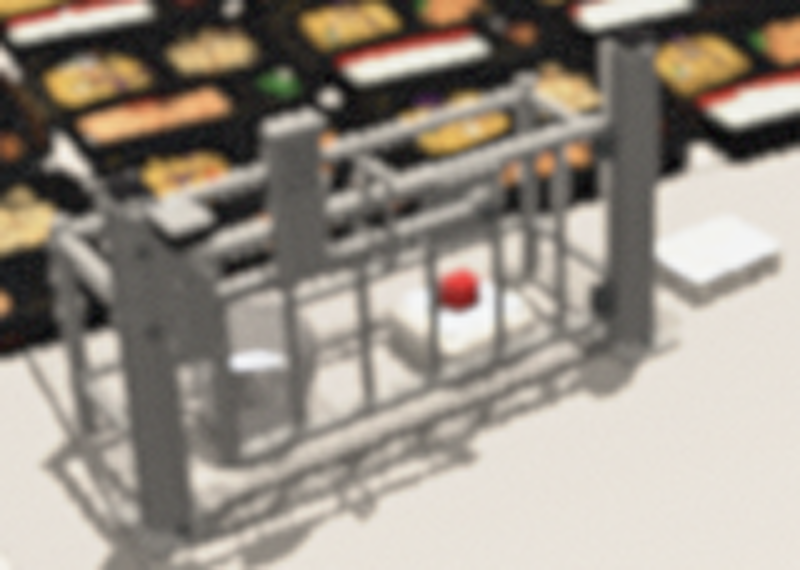

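View pics/b1.png

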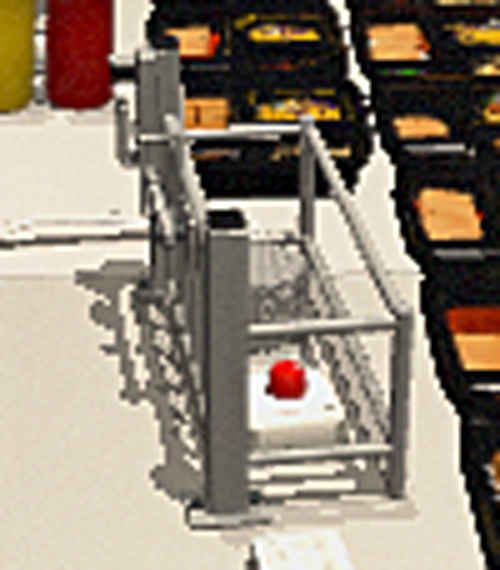

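Scene crop (5×, origin 195,178): hinge post top is at about (630,45) and its base at (632,350). The thumb tab's front face is at (270–325, 125–270), the catch post top at about (145,210) with its base at (165,535). Side crop (origin 280,150): hinge post top is at (228,220) and the catch post / tab cluster at (120–180, 50–200). Next I'll cast rays.

```bash
cat > h.py <<'E'
import numpy as np,cv2
from bench import sensors,vision,r
from scipy.spatial.transform import Rotation as R
np.set_printoptions(precision=4,suppress=True)
def model(n,s=None):
    m=vision.camera_model(n);f=200/np.tan(np.radians(m["vertical_fov"]/2))
    K=np.array([[f,0,m["cx"]],[0,f,m["cy"]],[0,0,1]])
    if n=="wrist":
        T=np.eye(4);T[:3,:3]=R.from_quat(s["eef_rot"]).as_matrix();T[:3,3]=s["ee_pos"]
        E=np.linalg.inv(T@np.array(m["hand_eye"]))
    else: E=np.array(m["camera_from_world"])
    return K,E
def ray(M,p):
    K,E=M;d=E[:3,:3].T@np.linalg.solve(K,[*p,1]);return -E[:3,:3].T@E[:3,3],d
def plane(M,p,z):
    o,d=ray(M,p);return o+d*(z-o[2])/d[2]
def tri(M1,p1,M2,p2):
    return (lambda X:X[:3,0]/X[3,0])(cv2.triangulatePoints(M1[0]@M1[1][:3],M2[0]@M2[1][:3],np.array(p1,float),np.array(p2,float)))
def proj(M,X):
    c=M[1][:3,:3]@X+M[1][:3,3];c=M[0]@c;return c[:2]/c[2]
E
python3 - <<'E'
from h import *
A=model("scene");B=model("side")
a=lambda x,y:(195+x/5,178+y/5)
b=lambda x,y:(280+x/5,150+y/5)
print("hinge top",plane(A,a(630,48),.17),plane(B,b(228,222),.17),tri(A,a(630,48),B,b(228,222)))
print("hinge base",plane(A,a(632,350),0),plane(B,b(228,505),0))
print("catch top",plane(A,a(130,205),.17),plane(B,b(160,52),.17),plane(A,a(165,535),0))
print("tab top",plane(A,a(295,122),.186),plane(B,b(122,100),.186),plane(B,b(160,52),.186))
# predict from hinge/ catch
h=plane(A,a(630,48),.17)[:2];c=plane(A,a(130,205),.17)[:2]
print(np.linalg.norm(h-c))
# all posts of bay width: project bay frame
E
```

```text
hinge top [0.6556 0.0025 0.17  ] [ 0.6715 -0.0151  0.17  ] [ 0.6708 -0.0053  0.1638]
hinge base [ 0.6592 -0.0018  0.    ] [ 0.6717 -0.0037  0.    ]
catch top [0.621  0.2526 0.17  ] [0.6386 0.2202 0.17  ] [0.6317 0.2519 0.    ]
tab top [0.6278 0.179  0.186 ] [0.6188 0.1045 0.186 ] [0.6389 0.1769 0.186 ]
0.2524072595198358
```

```bash
python3 -m crank '[[[0,0,-1],1],[[0,0,-1],1],[[0,0,-1],1],[[0,0,0],1],[[0,0,0],1],[[0,0,0],1],[[0,0,0],1],[[-0.5,0.3,0],0],[[-1,0.5,0],0],[[-1,0.5,0],0],[[-1,0.5,0],0],[[-1,0.5,0],0]]' 1 && python3 -m crank '[[[-1,0.5,0],0],[[-1,0.5,0],0],[[-1,0.5,0],0],[[-1,0.5,0],0],[[-1,0.5,0],0],[[-1,0.5,0],0],[[-1,0.5,0],0],[[-1,0.5,0],0],[[-1,0.4,0],0],[[-1,0.4,0],0],[[-0.5,0.2,0],0],[[0,0,0],0]]'
python3 - <<'E'
from h import *
s=sensors.read_state();print(s["time"],s["ee_pos"],s["eef_rot"],s["ft_force"])
im=vision.camera("wrist");np.save("w1.npy",im);cv2.imwrite("pics/w1.png",im[:,:,::-1])
print(proj(model("wrist",s),np.array([.62,.176,.186])))
E
```

```text
time: 1.6
ee_pos: [0.3625, 0.4354, 0.3125]
eef_rot: [0.655, 0.756, -0.0, 0.0]
ft_force: [0.2, -0.4, 1.2]
width: 0.0874
grip_force: 0.0
time: 3.1
ee_pos: [0.5536, 0.1454, 0.3125]
eef_rot: [0.656, 0.754, -0.0, -0.0]
ft_force: [-0.0, -0.1, 0.9]
width: 0.0871
grip_force: 0.0
3.1 [0.5536 0.1454 0.3125] [ 0.6564  0.7544 -0.0001 -0.    ] [-0.017  -0.1178  0.9484]
[391.5718 168.8137]
```

View pics/w1.png

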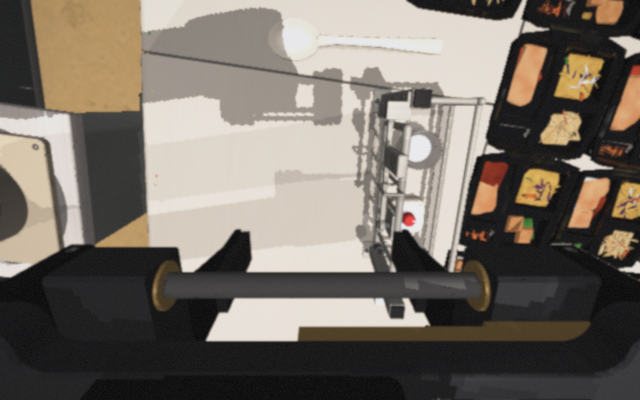

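The wrist picture shows the bay at (370–490, 85–315), with catch post top at about (422,98), tab at about (390,150), hinge post near (395,308) beside the right finger, and cups at (418,147). I'll enlarge it.

```bash
python3 - <<'E'
import cv2
a=cv2.imread("pics/w1.png")[80:190,350:490]
cv2.imwrite("pics/w1c.png",cv2.resize(a,None,fx=5,fy=5,interpolation=cv2.INTER_CUBIC))
E
```

```text
(no output)
```

View pics/w1c.png

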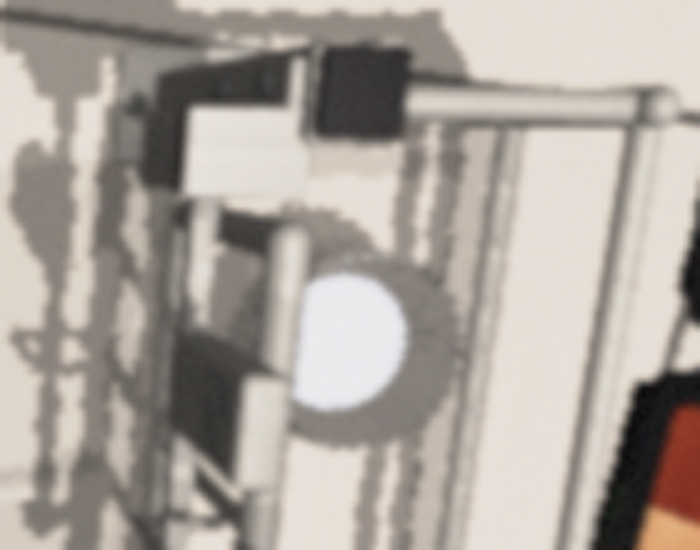

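The dark square at crop (318–408, 48–138) is the catch post top. The bright rectangle at (243–282, 378–490) is the tab's top face, and the bright plate at (185–305, 105–195) is the catch hood.

```bash
python3 - <<'E'
from h import *
s=sensors.read_state();M=model("wrist",s)
w=lambda x,y:(350+x/5,80+y/5)
print("catch post",plane(M,w(362,92),.17),"corners",[plane(M,w(*p),.17)[:2] for p in((318,138),(408,138),(408,48),(318,48))])
print("tab",plane(M,w(262,434),.186),[plane(M,w(*p),.186)[:2] for p in((243,490),(282,488),(284,380),(246,378))])
print("hinge post",plane(M,(397,309),.17))
print("bay rear post?",plane(M,w(655,105),.17))
g=[plane(M,w(*p),.133) for p in((290,235),(262,378+110))];print("rail",g)
print("hood z guess",[plane(M,w(185,150),z) for z in(.14,.15,.16)])
A=model("scene");print("tab tri",tri(A,(195+295/5,178+122/5),M,w(262,434)))
E
```

```text
catch post [0.6392 0.2491 0.17  ] corners [array([0.6325, 0.2393]), array([0.6504, 0.2418]), array([0.6462, 0.2584]), array([0.6286, 0.2559])]
tab [0.6299 0.1812 0.186 ] [array([0.6286, 0.1693]), array([0.6364, 0.1708]), array([0.6318, 0.1926]), array([0.6242, 0.1919])]
hinge post [0.6683 0.0007 0.17  ]
bay rear post? [0.6977 0.2548 0.17  ]
rail [array([0.6423, 0.2189, 0.133 ]), array([0.6492, 0.1596, 0.133 ])]
hood z guess [array([0.6131, 0.2338, 0.14  ]), array([0.6109, 0.2336, 0.15  ]), array([0.6087, 0.2335, 0.16  ])]
tab tri [0.6297 0.1794 0.1851]
```

```bash
python3 -m crank '[[[0.28,0.89,0],0.14],[[0.28,0.89,0],0],[[0.28,0.89,0],0],[[0,0,1],0],[[0,0,1],0],[[0,0,1],0],[[0,0,0.7],0],[[0,0,0],0]]' 0.45
python3 - <<'E'
from h import *
s=sensors.read_state();print(s["ee_pos"],s["eef_rot"],s["ft_force"])
im=vision.camera("wrist");cv2.imwrite("pics/w2.png",cv2.resize(im[:,:,::-1][60:340,180:540],None,fx=2,fy=2))
E
```

```text
time: 4.15
ee_pos: [0.6281, 0.1834, 0.1999]
eef_rot: [0.662, 0.749, -0.001, -0.001]
ft_force: [0.4, 0.9, -0.4]
width: 0.0392
grip_force: 0.0
[0.6281 0.1834 0.1999] [ 0.6623  0.7492 -0.0012 -0.0012] [ 0.4161  0.8891 -0.3814]
```

View pics/w2.png

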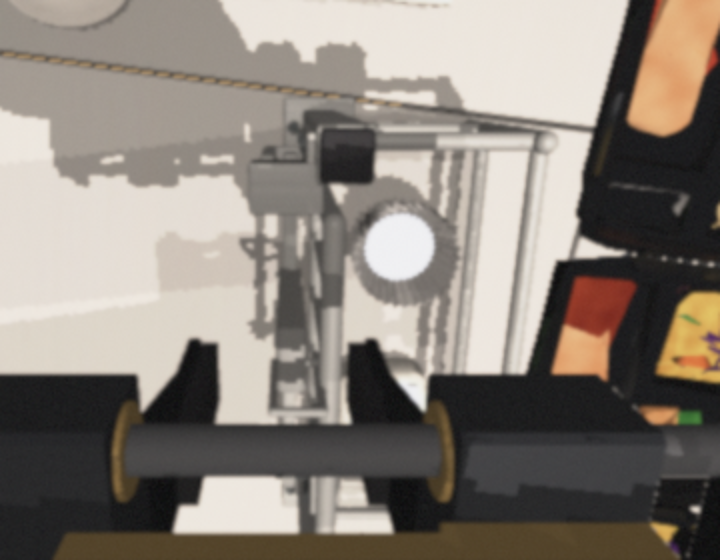

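The finger tips are at (205,345) and (362,345), and the tab lies between them around (275–325, 270–410). I'll overlay its projected outline as a check.

```bash
python3 - <<'E'
from h import *
s=sensors.read_state();M=model("wrist",s)
im=vision.camera("wrist")[:,:,::-1];c=cv2.resize(im[160:300,260:400],None,fx=4,fy=4,interpolation=cv2.INTER_CUBIC)
n=np.array([.993,.119]);d=np.array([-.119,.993]);t=np.array([.630,.180])
for z,col in((.186,(0,0,255)),(.13,(0,255,0))):
    P=[((proj(M,np.array([*(t+a*n+b*d),z]))-[260,160])*4).astype(int) for a,b in((-.005,-.012),(.005,-.012),(.005,.012),(-.005,.012))]
    cv2.polylines(c,[np.array(P)],True,col,1);print(z,P)
cv2.imwrite("pics/w3.png",c)
E
```

```text
0.186 [array([227, 379]), array([285, 379]), array([287, 249]), array([226, 249])]
0.13 [array([231, 252]), array([277, 253]), array([278, 147]), array([230, 147])]
```

View pics/w3.png

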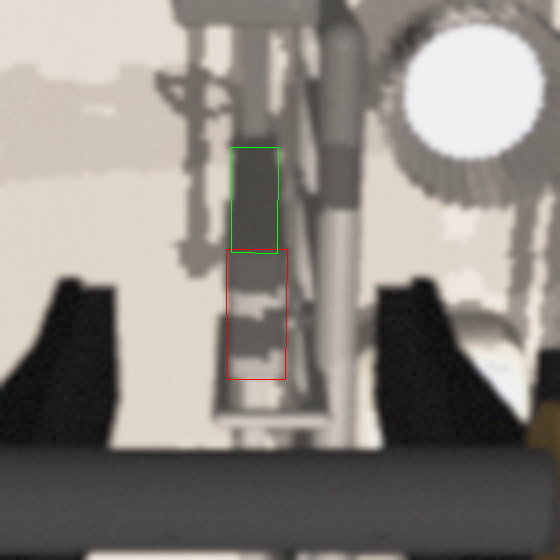

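The overlay fits the tab. I'll descend and grip.

```bash
python3 -m crank '[[[-0.12,0.05,0.4],0],[[0,0,0.4],0],[[0,0,0.4],0],[[0,0,0.4],0],[[0,0,0.06],0],[[0,0,0],0]]' 0.45 && python3 -m crank '[[[0,0,0],0],[[0,0,0],0],[[0,0,0],0],[[0,0,0],0],[[0,0,0],0]]' 0 12
python3 -c "
from h import *
s=sensors.read_state();print(s['ee_pos'],s['eef_rot'],s['ft_force'],s['width'])"
```

```text
time: 5.0
ee_pos: [0.6318, 0.1784, 0.1518]
eef_rot: [0.663, 0.748, 0.0, 0.0]
ft_force: [0.1, -0.9, -0.1]
width: 0.039
grip_force: 0.0
time: 5.62
ee_pos: [0.6315, 0.1784, 0.1518]
eef_rot: [0.663, 0.748, -0.0, -0.0]
ft_force: [-0.9, -0.4, 2.2]
width: 0.0102
grip_force: 12.0
[0.6315 0.1784 0.1518] [ 0.6634  0.7483 -0.     -0.0002] [-0.8682 -0.4002  2.1821] 0.010203522902306786
```

```bash
python3 -m crank '[[[-0.02,0,-0.035],0],[[-0.02,0,-0.035],0],[[0,0,0],0],[[0,0,0],0]]'; python3 -m crank '[[[0,-0.035,0],0],[[0,0,0],0],[[0,0,0],0]]';python3 -m crank '[[[0,-0.035,0],0],[[0,0,0],0],[[0,0,0],0]]'
```

```text
time: 6.12
ee_pos: [0.6317, 0.1773, 0.1537]
eef_rot: [0.663, 0.748, -0.0, -0.0]
ft_force: [-2.4, 1.1, -2.3]
width: 0.0098
grip_force: 12.0
time: 6.5
ee_pos: [0.6308, 0.1771, 0.1539]
eef_rot: [0.663, 0.748, 0.0, 0.0]
ft_force: [0.3, 2.2, -1.2]
width: 0.0098
grip_force: 12.0
time: 6.88
ee_pos: [0.6298, 0.1768, 0.1539]
eef_rot: [0.663, 0.748, 0.0, 0.0]
ft_force: [1.8, 0.6, -0.9]
width: 0.0096
grip_force: 12.0
```

```bash
python3 -m crank '[[[0,-0.035,0],0],[[0,0,0],0],[[0,0,0],0]]';python3 -m crank '[[[0,-0.02,0],0],[[0,0,0],0],[[0,0,0],0]]'; python3 - <<'E'
from h import *
F=[]
for i in range(3): vision.camera("wrist");F.append(sensors.read_state()["ft_force"])
print(np.array(F))
E
```

```text
time: 7.25
ee_pos: [0.6291, 0.1767, 0.1539]
eef_rot: [0.663, 0.748, 0.0, 0.0]
ft_force: [4.4, -0.4, -4.0]
width: 0.0101
grip_force: 12.0
time: 7.62
ee_pos: [0.629, 0.1767, 0.1539]
eef_rot: [0.663, 0.748, 0.001, 0.001]
ft_force: [8.7, 1.4, -4.9]
width: 0.0102
grip_force: 12.0
[[ 8.7778  1.639  -5.5646]
 [ 8.2945  1.0657 -4.6095]
 [ 7.9828  1.9649 -5.7631]]
```

Contact with the lip is felt. I'll ease the pull to about 3–4 N and lift in 1 mm steps.

```bash
python3 -m crank '[[[0,0.025,0],0],[[0,0,0],0]]'; for i in 1; do python3 -m crank '[[[-0.019,0,-0.033],0],[[0,0,0],0],[[0,0,0],0]]';done; python3 -m crank '[[[-0.019,0,-0.033],0],[[0,0,0],0],[[0,0,0],0]]'
```

```text
time: 8.02
ee_pos: [0.6291, 0.1766, 0.1539]
eef_rot: [0.663, 0.748, 0.0, 0.0]
ft_force: [5.7, 0.3, -3.4]
width: 0.0101
grip_force: 12.0
time: 8.4
ee_pos: [0.6291, 0.1763, 0.1547]
eef_rot: [0.663, 0.748, 0.0, 0.0]
ft_force: [6.1, 2.2, -4.8]
width: 0.0099
grip_force: 12.0
time: 8.78
ee_pos: [0.6291, 0.1757, 0.1556]
eef_rot: [0.663, 0.748, 0.0, 0.0]
ft_force: [5.7, 0.8, -6.1]
width: 0.01
grip_force: 12.0
```

```bash
python3 -m crank '[[[0,0.02,0],0],[[0,0,0],0],[[0,0,0],0]]'; python3 -m crank '[[[-0.019,0,-0.033],0],[[0,0,0],0],[[0,0,0],0]]'; python3 -m crank '[[[-0.019,0,-0.033],0],[[0,0,0],0],[[0,0,0],0]]'
```

```text
time: 9.15
ee_pos: [0.6292, 0.1757, 0.1556]
eef_rot: [0.663, 0.748, -0.0, -0.0]
ft_force: [2.3, 1.3, -3.7]
width: 0.0101
grip_force: 12.0
time: 9.52
ee_pos: [0.6295, 0.1751, 0.1569]
eef_rot: [0.663, 0.748, -0.0, -0.0]
ft_force: [0.3, -0.4, -3.1]
width: 0.0099
grip_force: 12.0
time: 9.9
ee_pos: [0.6297, 0.1745, 0.1578]
eef_rot: [0.663, 0.748, 0.0, 0.0]
ft_force: [0.5, -0.9, -2.4]
width: 0.0101
grip_force: 12.0
```

```bash
python3 -m crank '[[[0,-0.035,0],0],[[0,0,0],0],[[0,0,0],0]]'; python3 -m crank '[[[-0.019,0,-0.033],0],[[0,0,0],0],[[0,0,0],0]]'; python3 -m crank '[[[-0.019,0,-0.033],0],[[0,0,0],0],[[0,0,0],0]]'
```

```text
time: 10.28
ee_pos: [0.6293, 0.1745, 0.1579]
eef_rot: [0.663, 0.748, 0.001, 0.001]
ft_force: [5.6, -0.4, -5.8]
width: 0.0097
grip_force: 12.0
time: 10.65
ee_pos: [0.6294, 0.1739, 0.1588]
eef_rot: [0.663, 0.748, 0.001, 0.001]
ft_force: [5.4, -0.8, -4.9]
width: 0.0098
grip_force: 12.0
time: 11.02
ee_pos: [0.6295, 0.1733, 0.1598]
eef_rot: [0.663, 0.748, 0.001, 0.001]
ft_force: [5.1, 0.8, -6.3]
width: 0.0104
grip_force: 12.0
```

```bash
python3 -m crank '[[[-0.019,0.005,-0.033],0],[[0,0,0],0],[[0,0,0],0]]'; python3 -m crank '[[[-0.019,0,-0.033],0],[[0,0,0],0],[[0,0,0],0]]'
```

```text
time: 11.4
ee_pos: [0.6296, 0.1727, 0.1607]
eef_rot: [0.663, 0.748, 0.0, 0.0]
ft_force: [5.7, -0.6, -6.0]
width: 0.0099
grip_force: 12.0
time: 11.78
ee_pos: [0.6297, 0.1721, 0.1617]
eef_rot: [0.664, 0.748, 0.0, 0.001]
ft_force: [4.7, -0.9, -5.7]
width: 0.0099
grip_force: 12.0
```

```bash
python3 -m crank '[[[-0.019,0,-0.033],0],[[0,0,0],0],[[0,0,0],0]]'
```

```text
time: 12.15
ee_pos: [0.6297, 0.1714, 0.1627]
eef_rot: [0.664, 0.748, 0.0, 0.001]
ft_force: [5.6, -0.7, -5.5]
width: 0.01
grip_force: 12.0
```

```bash
python3 -m crank '[[[-0.019,0,-0.033],0],[[0,0,0],0],[[0,0,0],0]]'
```

```text
time: 12.52
ee_pos: [0.6298, 0.1707, 0.1637]
eef_rot: [0.664, 0.748, 0.0, 0.001]
ft_force: [5.6, -0.3, -6.3]
width: 0.0097
grip_force: 12.0
```

```bash
python3 -m crank '[[[-0.019,0,-0.033],0],[[0,0,0],0],[[0,0,0],0]]'
```

```text
time: 12.9
ee_pos: [0.6299, 0.1701, 0.1647]
eef_rot: [0.664, 0.748, 0.0, 0.001]
ft_force: [5.5, -0.6, -5.1]
width: 0.0099
grip_force: 12.0
```

```bash
python3 -m crank '[[[-0.019,0,-0.033],0],[[0,0,0],0],[[0,0,0],0]]'
```

```text
time: 13.28
ee_pos: [0.6299, 0.1694, 0.1657]
eef_rot: [0.664, 0.748, 0.0, 0.001]
ft_force: [4.8, -1.1, -5.8]
width: 0.0097
grip_force: 12.0
```

```bash
python3 -m crank '[[[-0.019,0,-0.033],0],[[0,0,0],0],[[0,0,0],0]]'
```

```text
time: 13.65
ee_pos: [0.6294, 0.1687, 0.1666]
eef_rot: [0.664, 0.748, -0.0, 0.0]
ft_force: [3.3, -3.0, -4.8]
width: 0.0099
grip_force: 12.0
```

```bash
python3 -m crank '[[[0,-0.015,0],0],[[0,0,0],0],[[0,0,0],0]]'
```

```text
time: 14.02
ee_pos: [0.629, 0.1685, 0.1667]
eef_rot: [0.664, 0.748, -0.0, 0.0]
ft_force: [3.1, -5.6, -5.0]
width: 0.0098
grip_force: 12.0
```

```bash
python3 -m crank '[[[-0.01,0,-0.015],0],[[0,0,0],0],[[0,0,0],0]]'
```

```text
time: 14.4
ee_pos: [0.6288, 0.1683, 0.1668]
eef_rot: [0.664, 0.748, -0.001, 0.0]
ft_force: [2.3, -5.1, -6.9]
width: 0.0101
grip_force: 12.0
```

```bash
python3 -m crank '[[[-0.025,0,0],0],[[0,0,0],0],[[0,0,0],0]]'; python3 -m crank '[[[0,-0.02,0],0],[[0,0,0],0],[[0,0,0],0]]'
```

```text
time: 14.78
ee_pos: [0.6289, 0.1683, 0.167]
eef_rot: [0.663, 0.748, -0.0, -0.0]
ft_force: [1.2, -3.5, -6.3]
width: 0.0099
grip_force: 12.0
time: 15.15
ee_pos: [0.6285, 0.1681, 0.1671]
eef_rot: [0.663, 0.748, -0.0, 0.0]
ft_force: [2.1, -4.8, -7.2]
width: 0.0107
grip_force: 12.0
```

```bash
python3 -m crank '[[[-0.03,0,0.01],0],[[0,0,0],0],[[0,0,0],0]]'; python3 - <<'E'
from h import *
s=sensors.read_state();print(s["ft_force"],s["torque"])
im=vision.camera("scene");a=im[:,:,::-1][178:268,195:325]
cv2.imwrite("pics/s4.png",cv2.resize(a,None,fx=6,fy=6,interpolation=cv2.INTER_CUBIC))
E
```

```text
time: 15.52
ee_pos: [0.6286, 0.168, 0.1671]
eef_rot: [0.663, 0.748, 0.0, -0.0]
ft_force: [0.1, 0.5, -2.7]
width: 0.0101
grip_force: 12.0
[ 0.1436  0.5028 -2.6721] [-0.0191 -0.0488  0.1649]
```

View pics/s4.png

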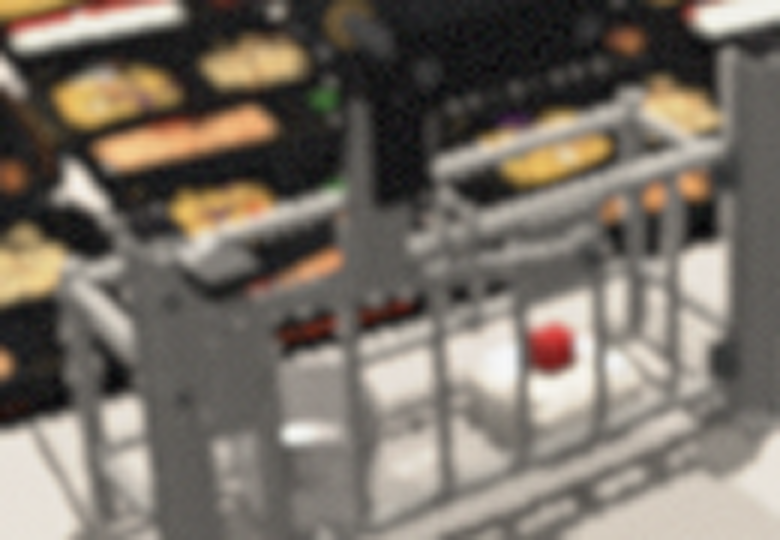

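The bar is lifted with the tab in the fingers at (385,240), the nose runs into the catch at about (265,300), and the forces have relaxed. Now I'll pull gently.

```bash
python3 -m crank '[[[0,-0.035,0],0],[[0,0,0],0],[[0,0,0],0]]'
```

```text
time: 15.95
ee_pos: [0.6276, 0.1677, 0.1671]
eef_rot: [0.663, 0.748, 0.0, -0.0]
ft_force: [1.0, 1.2, -1.7]
width: 0.0103
grip_force: 12.0
```

```bash
python3 -m crank '[[[0,-0.035,0],0],[[0,0,0],0],[[0,0,0],0]]'
```

```text
time: 16.32
ee_pos: [0.6265, 0.1675, 0.167]
eef_rot: [0.663, 0.748, 0.0, -0.0]
ft_force: [1.0, 1.4, -0.3]
width: 0.0106
grip_force: 12.0
```

```bash
python3 -m crank '[[[-0.012,0,-0.018],0],[[-0.011,-0.094,0],-0.125],[[0,0,0],0],[[0,0,0],0]]'
```

```text
time: 16.82
ee_pos: [0.6236, 0.1662, 0.1674]
eef_rot: [0.657, 0.754, 0.0, -0.0]
ft_force: [0.1, 3.3, -0.1]
width: 0.0103
grip_force: 12.0
```

```bash
python3 -m crank '[[[-0.011,-0.094,0],-0.125],[[0,0,0],0],[[0,0,0],0]]'
```

```text
time: 17.2
ee_pos: [0.621, 0.1654, 0.1674]
eef_rot: [0.65, 0.76, 0.0, -0.0]
ft_force: [0.6, 3.4, -0.6]
width: 0.0104
grip_force: 12.0
```

```bash
python3 -m crank '[[[0.008,-0.094,0],-0.125],[[0,0,0],0],[[0,-0.094,0],-0.125],[[0,0,0],0],[[0,0,0],0]]'
```

```text
time: 17.82
ee_pos: [0.6154, 0.1639, 0.1672]
eef_rot: [0.637, 0.771, -0.0, 0.0]
ft_force: [2.2, -1.6, -4.6]
width: 0.0104
grip_force: 12.0
```

```bash
python3 -m crank '[[[-0.011,-0.094,0],-0.125],[[-0.022,-0.188,0],-0.25],[[-0.022,-0.188,0],-0.25],[[0,0,0],0],[[0,0,0],0]]'
```

```text
time: 18.45
ee_pos: [0.6018, 0.1585, 0.1671]
eef_rot: [0.603, 0.798, -0.001, 0.0]
ft_force: [2.0, -4.0, -6.4]
width: 0.0106
grip_force: 12.0
```

The nose is out (about 29 mm at the tab). Now the swing.

```bash
python3 -m crank '[[[-0.02,0,0.02],-0.12],[[-0.055,-0.375,0],-0.62],[[-0.055,-0.375,0],-0.5],[[-0.055,-0.375,0],-0.5],[[0,0,0],0],[[0,0,0],0]]'
cat > g.py <<'E'
from h import *
s=sensors.read_state();h=np.array([.668,.0113]);v=np.array(s["ee_pos"])[:2]-h
q=s["eef_rot"];M=R.from_quat(q).as_matrix();ty=np.degrees(np.arctan2(M[1,1],M[0,1]))
print("phi",np.degrees(np.arctan2(v[1],v[0]))-103.1,"r",np.linalg.norm(v),"tool",ty-6.8,"F tool",M.T@np.array(s["ft_force"]),"q",s["joint_positions"])
E
python3 g.py
```

```text
time: 19.2
ee_pos: [0.5728, 0.1417, 0.1668]
eef_rot: [0.502, 0.865, -0.0, 0.0]
ft_force: [3.7, -4.8, -5.4]
width: 0.01
grip_force: 12.0
phi 23.029247011167072 r 0.1614160792519885 tool 22.95640386360518 F tool [-5.9544  0.845   5.4193] q [-0.599   0.2954  0.3367  1.6492 -0.1021  1.2142  0.2792]
```

```bash
python3 -m crank '[[[-0.04,0,0.02],0],[[-0.058,-0.375,0],-0.5],[[-0.058,-0.375,0],-0.5],[[-0.058,-0.375,0],-0.5],[[-0.058,-0.375,0],-0.5],[[-0.058,-0.375,0],-0.5],[[0,0,0],0],[[0,0,0],0]]'; python3 g.py
```

```text
time: 20.2
ee_pos: [0.5345, 0.1014, 0.1665]
eef_rot: [0.344, 0.939, 0.0, -0.0]
ft_force: [-1.1, 1.1, -0.2]
width: 0.0097
grip_force: 12.0
phi 42.89826465361489 r 0.1610857284224833 tool 42.96253651183894 F tool [1.5164 0.1259 0.1818] q [-0.5451  0.1917  0.3091  1.7683 -0.0634  1.1908  0.6508]
```

```bash
python3 -m crank '[[[-0.055,-0.375,0],-0.5],[[-0.055,-0.375,0],-0.5],[[-0.055,-0.375,0],-0.5],[[-0.055,-0.375,0],-0.5],[[-0.055,-0.375,0],-0.5],[[-0.055,-0.375,0],-0.5],[[0,0,0],0],[[0,0,0],0]]'; python3 g.py
```

```text
time: 21.2
ee_pos: [0.5093, 0.0384, 0.1663]
eef_rot: [0.141, 0.99, 0.0, 0.0]
ft_force: [-1.3, 0.1, 0.4]
width: 0.0098
grip_force: 12.0
phi 67.21475173663987 r 0.16095615525205845 tool 66.93270914158883 F tool [ 1.3288 -0.2578 -0.4343] q [-0.4574  0.1167  0.3155  1.8504 -0.0395  1.1803  1.158 ]
```

```bash
python3 -m crank '[[[-0.027,-0.19,0],-0.25],[[0.08,0,0.1],0],[[0.075,0,0.1],0],[[0.07,0,0.1],0],[[0.065,0,0.1],0],[[0.025,0,0.04],0],[[0,0,0],0],[[0,0,0],0]]'; python3 g.py
```

```text
time: 22.2
ee_pos: [0.4995, 0.0341, 0.153]
eef_rot: [0.124, 0.992, 0.0, 0.0]
ft_force: [4.5, 0.4, -3.7]
width: 0.0098
grip_force: 12.0
phi 69.19278841972442 r 0.17002870793195315 tool 68.98907814454729 F tool [-4.2637  1.5297  3.7309] q [-0.4532  0.1059  0.3136  1.8911 -0.0357  1.1491  1.1961]
```

Bar is nearly down (1.2 mm left). I'll release and retreat upward.

```bash
python3 -m crank '[[[-0.015,0,0],0],[[0,0,0],0],[[0,0,0],0],[[0,0,0],0],[[0,0,0],0]]' 0.4; python3 -m crank '[[[0,0,-0.5],0],[[0,0,-1],0],[[0,0,-1],0],[[0,0,-1],0],[[0,0,-1],0],[[0,0,-1],0],[[0,0,0],0],[[0,0,0],0]]'
python3 - <<'E'
from h import *
a=vision.camera("scene")[:,:,::-1][175:305,190:350];b=vision.camera("side")[:,:,::-1][150:280,270:390]
c=np.hstack([a,b]);c=cv2.resize(c,(800,int(130*800/c.shape[1])),interpolation=cv2.INTER_CUBIC);cv2.imwrite("pics/end.png",c)
E
```

```text
time: 22.82
ee_pos: [0.4995, 0.0339, 0.153]
eef_rot: [0.124, 0.992, 0.0, -0.0]
ft_force: [0.1, -0.4, -0.1]
width: 0.0345
grip_force: 0.0
time: 23.82
ee_pos: [0.4994, 0.0339, 0.318]
eef_rot: [0.124, 0.992, 0.0, -0.0]
ft_force: [-0.3, 0.5, -0.1]
width: 0.035
grip_force: 0.0
```

View pics/end.png

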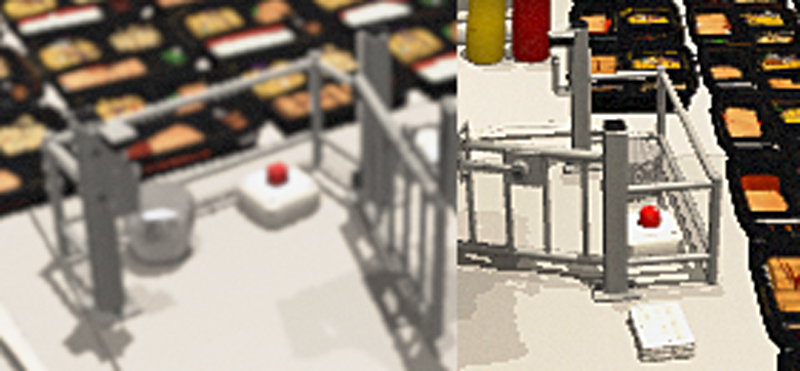

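The gate stands wide open: the panel is at (460–600, 130–265) in the side half and (350–450, 60–330) in the scene half. The bar is down on the rail, and the cups, timer and block are upright and unmoved. I'll hand in.

```bash
python3 -c "
from bench import r
print(r.close_job())"
```

```text
the job is handed in; nothing more can be done
None
```

The gate is open to about 69° (its stop is about 72°) with the latch bar dropped back down, the arm clear of everything, and the job handed in at about 24 s of the 64 s; the cups, timer and label block look unmoved in the last pictures, which did not show the spoon.

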